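# Push-fit a filter into the air unit and open the air

### The job

Take the longer of the two filters from the white stand and push it, spigot first, into the leaning port of the air unit until it locks and stays in by itself when you let go. Only then swing the shut-off lever beside the port all the way over to the back. Leave the shorter filter in its stand, and the timer and the jar where they are.

Things in the scene. Friction and masses are not known exactly. Their poses are not given: they have to be found in the camera images.
- long_filter_center (a point): The longer filter: a round white ribbed cartridge 150 mm long, 160 g, upright in one of the stand's holes, spigot down, flange on the stand's top. This point is on its axis, half-way up; z runs from the spigot end to the black-capped end. Grip its 30 mm body about 110 mm from the spigot end (35 mm above this point), as the flange and the port need room below.
- long_filter: The longer filter; origin in the middle of its spigot end, z along the axis. From there: 0-50 mm metal spigot of 25 mm diameter (end chamfered to 19 mm over 4 mm; from 12 to 26 mm a groove, 16 mm across, for the port's catches), 50-56 mm black flange of 44 mm diameter, 56-150 mm white body of 30 mm diameter.
- short_filter_center (a point): The shorter filter: same make and diameters but 100 mm long; this point is on its axis half-way up (50 mm from the spigot end). It stands in the other hole and must stay there.
- stand: White block 66 x 200 x 60 mm, fixed to the bench, with two upright holes of 29 mm, 54 mm deep, at 50 mm either side of its middle along its own y. Origin under its centre, z up. Which filter stands in which hole varies.
- port (a point): Middle of the mouth of the push-fit port: a grey round housing, 53 mm wide, bore 27 mm. z points out along its axis, 30 degrees from vertical to the unit's front; y is level, to the lever's side. Side catches resist from 22 mm deep, a sprung disc from 30 mm (about 15 N in all). At 47.5 mm deep the catches snap in and hold it there; short of that it slides back out some way. The flange meets the mouth at 50 mm.
- air_unit: The air unit, fixed to the bench: metal base 120 x 165 mm, base plate's top 22 mm up. Origin under the centre of the base, x to its back, y to the lever's side, z up. Its front is turned roughly to the robot. In its frame the port's mouth is at (-15, -36, 120) mm, the lever's pivot at (0, 46, 68) mm.
- shutoff (a joint): Shut-off lever, hinged on the air unit's y axis at its pivot: 0 = shut (leans 0.5 rad to the front), 1.0 = open (leans 0.5 rad to the back, against its stop). Stays where it is left; about 1 N at the ball moves it.
- shutoff_tip (a point): Centre of the black ball, 26 mm in diameter, at the end of the 70 mm shut-off lever; about 130 mm above the bench.
- timer: Flat white digital timer, 62 x 68 x 24 mm, on the bench between stand and air unit; origin under its centre. Leave it.
- jar: Clear jar with a yellow cap, 47 mm wide, 80 mm high, beyond the left end of the stand; origin under its centre. Leave it.

How it is judged:
By the outcome, as a careful person would: the job done as asked, in the order asked, and still so for the second after the job is handed in, with the robot touching nothing.
It also fails if it takes over 45 s, if anything falls off the work surface, if the arm or the gripper's body presses on something with over 40 N, if the wrist force passes 120 N, or if a joint passes its speed limit or range.

### The arm

A 6-joint arm with a two-finger parallel gripper is mounted at the origin on a cart in front of the work surface, level with it; the furniture and walls round the work are solid. World frame = base frame: x ahead of the robot, y to its left, z up, the work surface at z = 0. Lengths are in mm, angles in rad, forces in N, time in s.
With the tool pointing down it reaches from about 300 to 775 mm from the base axis. Payload 14.6 kg.
Tool frame: the origin (TCP) lies at the very end of the fingers, on their centre line; the grasp point (between the pads) lies 19 mm behind it; z points along the fingers, y is the line along which they close (so a half turn about z gives the same grasp; the last joint's range is limited). The gripper opens to 94 mm and grips with 3 to 60 N. Pads are 16 mm wide; open, the fingers measure 119 mm over their backs; the gripper's body (75 mm by 177 mm) begins 78 mm behind the grasp point.
Start: joints at [-1.389, 0.3, 1.521, -0, 1.321, -0.067], TCP at [135.426, -533.056, 205.446] pointing down, gripper open.
Joint ranges: [-3.03, 3.03], [-0.79, 2.21], [0.23, 2.52], [-1.04, 4.18], [0, 3.07], [-2.55, 2.55]. Speed limits (rad/s): [2.22, 2.22, 2.57, 3.14, 3.14, 3.14].

### API

Orientations are given as [roll, pitch, yaw] about the fixed x, y, z axes, in that order (R = Rz(yaw) Ry(pitch) Rx(roll)).
In Python, from cell import manip, eyes, ticket gives the robot as it stands. The module is installed in compiled form; this text tells all that it offers.
- The arm moves only by the tool arm_command, never from a script. Its argument "plan" is a list of rows, each a list of 5 numbers: the opening, from -1 (shut) to 1 (fully open), then the shift along the tool's x, y, z in m, then the turn about the tool's z in rad. In form: [[jaw, dx, dy, dz, roll], ...]. A call has 1 to 20 rows; each row shifts and turns the commanded pose from where the row before left it, along the tool's axes as they then stand; what a row does not reach is not made up. A row lasts 1/8 s, in which the tool goes at most 62.5 mm and 10.7 degrees, less where a joint would pass 70% of its speed; a pose out of reach is approached as far as the arm can. A call is refused whole if a number of a shift passes 0.0625 or a number of a turn 0.188, either way. A call with a gripper value outside its range is refused whole. The fingers move at their own pace and stop on an object; "newtons" is the grip in N (left out, the last holds). Time passes only in rows, so rows that do not move let the fingers close. It gives the time, the measured TCP pose, the force, the opening and the grip force at its end, in the units of the state.
- manip.read_state(): the state, without advancing time (a new reading comes with each control period).
- eyes.camera(name): name is "side" or "top" or "wrist"; returns a dict with "img" (480x640x3 uint8, blue, green, red), "z_map" (480x640 float32, mm along the optical axis (not along the pixel's ray), 0 where there is no reading), "fx", "fy", "cx", "cy" (pixels), "eye" and "orientation" of the camera in the world. Camera axes: x right, y down, z forward; pixel columns grow to the right and rows downward; lengths in mm; the calibration is good to about 2 mm. A picture is of the moment at which its call begins.
- ticket.sign_off(): hands the job in; it is judged then, once.
The state is a dict: "clock": time; "joints": joint angles; "qd": joint speeds; "effort": joint torques, N m; "eef_pos": TCP position; "eef_rot": TCP orientation; "wrist_force": force on the tool from outside, world axes, zero at the start; "moment": the same for the moment, N m; "finger_gap": finger opening in mm; "finger_force": force on a finger pad.
Only numpy, scipy, OpenCV 4.12 (cv2) and the standard library are available. Lean on these libraries where they do the work, as an engineer would, in place of code of your own. Each camera call takes 0.05 s, during which the arm holds its last target. There are 200 camera calls.

## Working session

There is one attempt and no reset: what is moved stays moved. The work goes in short steps, Python scripts to look and compute and a tool call to move; the robot and the scene stay as the last step left them, time stands still between calls to the robot, and variables do not carry over. Pictures are saved under pics/ and viewed, at most 14 in all, crops included, and the job is handed in when it is done.

Besides the shell and the picture viewer there is one more tool, called after ">>>" by a JSON object that holds its "fn" and its "kwargs". arm_command: Moves the arm, as the interface text tells. Its arguments: {"type":"object","properties":{"plan":{"type":"array"},"newtons":{"type":"number"}},"required":["plan"]}

```bash
mkdir -p pics
cat > h.py <<'E'
import numpy as np, cv2
from scipy.spatial.transform import Rotation as R
from cell import manip, eyes, ticket
def Rm(o):
    o=np.array(o,float)
    return o if o.shape==(3,3) else (R.from_quat(o).as_matrix() if o.size==4 else R.from_euler('xyz',o).as_matrix())
def cam(n):
    c=eyes.camera(n); c['R']=Rm(c['orientation']); c['eye']=np.array(c['eye'],float)
    z=c['z_map']; v,u=np.mgrid[:480,:640]
    P=np.stack([(u-c['cx'])/c['fx']*z,(v-c['cy'])/c['fy']*z,z],-1)
    c['P']=P@c['R'].T+c['eye']; c['P'][z==0]=np.nan
    return c
def proj(c,p):
    q=(np.array(p)-c['eye'])@c['R']; return q[...,0]/q[...,2]*c['fx']+c['cx'],q[...,1]/q[...,2]*c['fy']+c['cy']
E
python3 - <<'E'
from h import *
import pickle
print(manip.read_state())
for n in ['side','top']:
    c=cam(n); pickle.dump(c,open(n+'.pkl','wb')); cv2.imwrite(f'pics/{n}0.png',c['img']); print(n,c['eye'],c['orientation'],c['fx'],c['cx'],c['cy'],(c['z_map']>0).mean())
E
```

```text
{'clock': 0.0, 'joints': array([-1.38860262e+00,  3.00463339e-01,  1.52159332e+00,  1.48306263e-05,
        1.32071327e+00, -6.65839243e-02]), 'qd': array([-0.0011467 , -0.00048835, -0.00130633,  0.00102066, -0.00029941,
        0.00179694]), 'effort': array([-2.99245774e-03, -5.31813025e+01, -3.52745390e+01,  7.07251928e-02,
        2.44299212e-02, -7.96303311e-05]), 'eef_pos': array([ 135.38087269, -532.79773057,  204.88541525]), 'eef_rot': array([-3.14041894e+00, -9.26631002e-05,  2.48773899e-01]), 'wrist_force': array([ 0.21138109,  0.52153542, -0.18053532]), 'moment': array([-0.07840853,  0.10483101, -0.00617192]), 'finger_force': 0.0, 'finger_gap': 94.11374801849134}
side [288.70024978 879.77180401 421.97127766] [-1.93189274  0.01354659 -2.89552444] 449.6073218915324 316.4552683453667 238.83780710298103 0.953310546875
top [ 424.47187701   41.87818309 1357.81801865] [-3.0898136  -0.02085426 -1.54282398] 511.0248858368673 320.38680372397533 238.94576416669 0.9959375
```

View pics/side0.png

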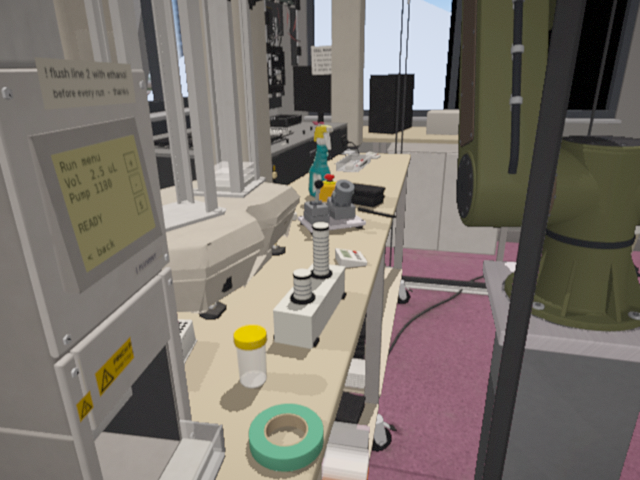

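View pics/top0.png

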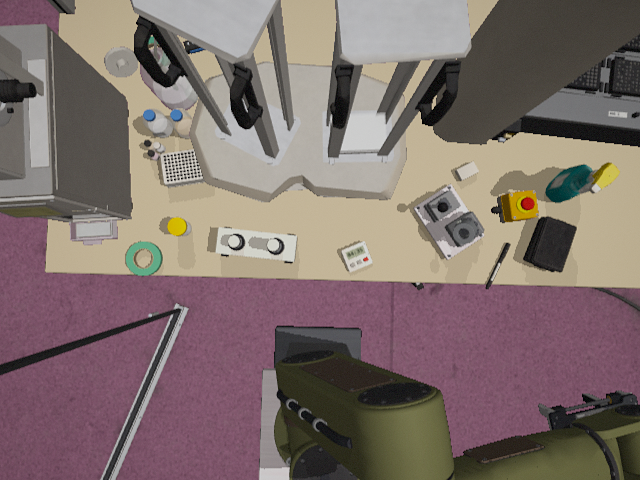

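Side view: the long filter (tall, at 321,250) stands in the hole nearer the air unit; the short one is at (302,285). Top view: stand (256,245), long filter cap (275,246), timer (356,256), air unit (448,222) with the port housing (465,230) and lever ball (441,205).

Run:
```python
from h import *
import pickle
t=pickle.load(open('top.pkl','rb')); P=t['P']; s=pickle.load(open('side.pkl','rb'))
def at(u,v,r=2): return np.nanmedian(P[v-r:v+r+1,u-r:u+r+1].reshape(-1,3),0).round(1)
for n,(u,v) in dict(long=(274,246),short=(235,241),jar=(177,226),port=(465,230),ball=(441,205),timer=(356,256),standmid=(255,245),bench=(310,235)).items(): print(n,at(u,v))
# white stand top rect
Z=P[...,2]; hsv=cv2.cvtColor(t['img'],cv2.COLOR_BGR2HSV)
m=((abs(Z-60)<8)).astype(np.uint8); m[:, :210]=0; m[:,305:]=0; m[:220]=0; m[270:]=0
pts=P[m>0][:,:2].astype(np.float32); print('stand',cv2.minAreaRect(pts),len(pts))
# long filter cap : z>130 near
for lo,hi,sl in [(125,170,(slice(230,262),slice(258,295))),(80,125,(slice(228,256),slice(222,250)))]:
    q=P[sl].reshape(-1,3); q=q[(q[:,2]>lo)&(q[:,2]<hi)]; print(len(q),np.median(q,0),(q.min(0)+q.max(0))/2)
# air unit base
m=np.zeros((480,640),bool); m[175:270,400:495]=1
q=P[m&(Z>12)&(Z<200)]; r=cv2.minAreaRect(q[:,:2].astype(np.float32)); print('unit',r,len(q))
q2=P[m&(Z>15)&(Z<30)]; print('base',cv2.minAreaRect(q2[:,:2].astype(np.float32)),len(q2))
c1=cv2.resize(t['img'][170:275,395:500],(630,630),interpolation=cv2.INTER_CUBIC)[:, :]
c2=cv2.resize(s['img'][165:240,285:385],(780,585),interpolation=cv2.INTER_CUBIC)
cv2.imwrite('pics/c.png',cv2.resize(np.hstack([c1[:585],c2]),(800,332)))
```

```text
long [467.6 126.8 158.8]
short [478.9 225.6 109.3]
jar [513.4 375.8  79.1]
port [ 523.4 -341.5   94.2]
ball [ 578.  -269.   141.9]
timer [452.6 -79.   16.9]
standmid [472.3 182.6  57.8]
bench [ 5.055e+02  4.350e+01 -5.000e-01]
stand ((476.3183288574219, 180.04612731933594), (200.45071411132812, 66.1906967163086), 85.38143920898438) 1716
143 [472.05142962 129.3993632  158.60358514] [472.30140427 129.13480201 147.01666268]
139 [479.14624855 227.7659332  108.63480972] [479.35257024 228.85307637  98.45780377]
unit ((569.6207275390625, -346.2154541015625), (168.51087951660156, 186.0553436279297), 36.45280838012695) 2951
base ((570.0548706054688, -345.894775390625), (167.43142700195312, 186.0553436279297), 36.45280838012695) 1404
```

View pics/c.png

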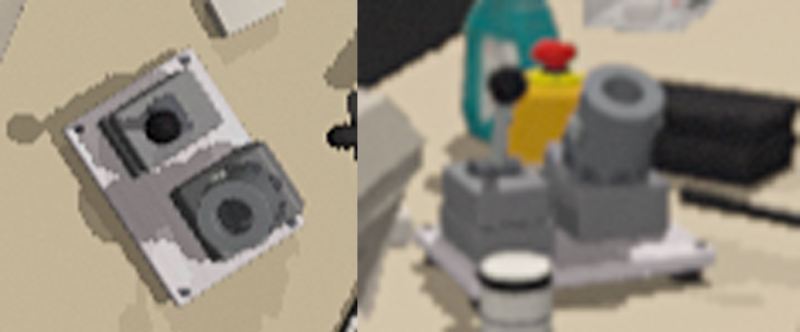

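Crop: left shows the port mouth (232,213) and ball (162,125) from the top, unit turned so its front faces lower-left. Right shows the port leaning right, with the lever to its left.

```bash
cat >> h.py <<'E'
def tool():
    s=manip.read_state(); return np.array(s['eef_pos']),Rm(s['eef_rot']),s
def ray(c,u,v,z):
    d=c['R']@np.array([(u-c['cx'])/c['fx'],(v-c['cy'])/c['fy'],1.]); return c['eye']+d*(z-c['eye'][2])/d[2]
def go(xyz,yaw=None):
    "rows (m,rad) in tool axes to reach target; constant total shift shown in current axes, turn about tool z"
    p,M,s=tool(); d=M.T@(np.array(xyz)-p)/1000; y=R.from_matrix(M).as_euler('xyz')[2]
    print('now',p.round(1),'yaw',round(y,3),'| shift in tool axes',d.round(4),'norm',np.linalg.norm(d).round(3),'| roll',None if yaw is None else round(-((yaw-y+np.pi)%(2*np.pi)-np.pi),3))
E
python3 - <<'E'
from h import *
import pickle
t=pickle.load(open('top.pkl','rb')); P=t['P']; Z=P[...,2]
port=ray(t,463.2,232.6,120); ball=ray(t,395+162/.567/6,170+125/.567/6,135); print(port,ball)
d=(ball-port)[:2]; ua=np.arctan2(82,-18.6); print('yaw unit',np.arctan2(d[1],d[0])-ua, np.hypot(*d))
cs=[ray(t,395+a/.567/6,170+b/.567/6,22)[:2] for a,b in [(68,130),(190,48),(303,215),(182,304)]]; print(np.round(cs,1), np.mean(cs,0))
A,B,C,D=cs; print([np.arctan2(*(v[::-1])) for v in (B-A,C-D)],[np.arctan2(*(v[::-1]))-np.pi/2 for v in (A-D,B-C)],np.linalg.norm(B-A),np.linalg.norm(A-D))
c=cam('wrist'); p,M,s=tool(); print('wrist cam in tool',M.T@(c['eye']-p),(M.T@c['R']).round(2).tolist(),c['fx'])
go([472,129,200],2.16)
E
```

```text
[ 514.9755002  -330.35483847  120.        ] [ 575.02360567 -274.98675552  135.        ]
yaw unit -1.0489799434867912 81.67863600135271
[[ 582.8 -231.1]
 [ 649.8 -325.2]
 [ 522.2 -415.2]
 [ 450.6 -321.9]] [ 551.34219012 -323.36934691]
[np.float64(-0.9522457078950435), np.float64(-0.9159452025938913)] [np.float64(-0.9690589410329769), np.float64(-0.9567171842793832)] 115.49015957831044 160.415653533907
wrist cam in tool [ 6.55408222e+01  6.95364428e-02 -1.79655467e+02] [[-0.0, -0.97, -0.23], [1.0, -0.0, -0.0], [0.0, -0.23, 0.97]] 389.5307929990205
now [ 135.4 -532.9  205. ] yaw 0.249 | shift in tool axes [ 0.4892 -0.5586  0.0056] norm 0.743 | roll -1.911
```

>>> {"fn": "arm_command", "kwargs": {"plan": [[1, 0, 0, -0.008, -0.1755], [1, 0, 0, -0.008, -0.1755], [1, 0, 0, -0.008, -0.1755], [1, 0, 0, -0.008, -0.1755], [1, 0, 0, -0.008, -0.1755], [1, 0, 0, -0.008, -0.1755], [1, 0, 0, -0.008, -0.1755], [1, 0, 0, -0.008, -0.1755], [1, 0, 0, -0.008, -0.1755], [1, 0, 0, -0.008, -0.1755], [1, 0, 0, -0.008, -0.1755], [1, 0, 0.052, 0, 0], [1, 0, 0.052, 0, 0], [1, 0, 0.052, 0, 0], [1, 0, 0.052, 0, 0], [1, 0, 0.052, 0, 0], [1, 0, 0.052, 0, 0], [1, 0, 0.052, 0, 0], [1, 0, 0.052, 0, 0], [1, 0, 0, 0, 0]]}}

```text
clock: 2.65
eef_pos: [478.6, -293.2, 292.7]
eef_rot: [-3.142, -0.001, 2.183]
wrist_force: [0.3, -0.5, -0.6]
finger_gap: 94.3
finger_force: 0.0
```

Run:
```python
from h import *
import pickle
c=cam('wrist'); pickle.dump(c,open('w1.pkl','wb')); im=c['img'].copy()
O=np.array([551.3,-323.4,0]);U=R.from_euler('z',-.96).as_matrix()
for q in [(-15,-36,120),(-33.6,46,129.4)]+[(a,b,22) for a in(-60,60) for b in(-82.5,82.5)]:
    u,v=proj(c,O+U@np.array(q)); cv2.drawMarker(im,(int(u),int(v)),(0,0,255),0,8,1)
cv2.imwrite('pics/w1.png',im); go([472,129,200],2.18); print(manip.read_state()['joints'])
```

```text
now [ 477.4 -294.4  292.9] yaw 2.182 | shift in tool axes [0.3499 0.2385 0.0931] norm 0.434 | roll 0.002
[-6.17929191e-01  2.75603276e-01  1.35122714e+00 -1.07055373e-04
  1.51578724e+00 -1.22869038e+00]
```

View pics/w1.png

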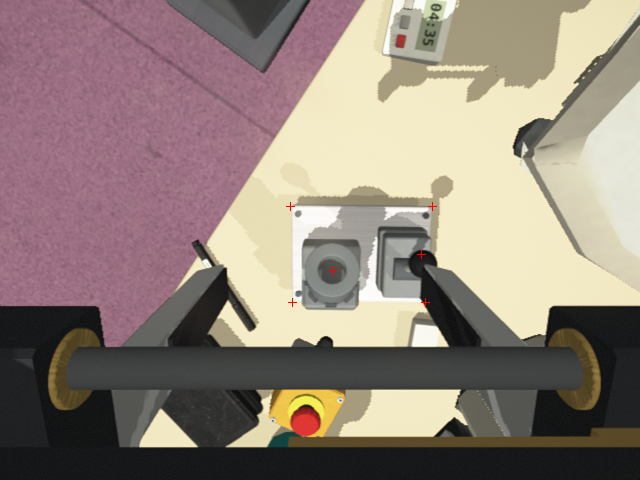

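Wrist view: the markers from the top-view estimate fall on the port mouth (333,270), the base corners and near the ball (423,264); the unit's edges are parallel to the tool axes. So the estimate is within about 3 mm.

Run:
```python
from h import *
import pickle
c=pickle.load(open('w1.pkl','rb')); P=c['P']; O=np.array([551.3,-323.4,0]);U=R.from_euler('z',-.96).as_matrix()
pm=O+U@[-15,-36,120]; n=U@[-.5,0,.866]
d=(P-pm)@n; r=np.linalg.norm((P-pm)-d[...,None]*n,axis=-1)
ring=(abs(d)<6)&(r<32); q=P[ring]; cen=q.mean(0); sv=np.linalg.svd(q-cen)[2][2]; sv*=np.sign(sv[2]); print('ring n',ring.sum(),'offset d',np.median(d[ring]),'normal unit frame',U.T@sv)
bore=((d<-6)&(r<20)).astype(np.uint8); bore=cv2.morphologyEx(bore,cv2.MORPH_OPEN,np.ones((3,3)))
for m,k in((bore,'bore'),(cv2.morphologyEx(((ring|(bore>0))).astype(np.uint8),cv2.MORPH_CLOSE,np.ones((3,3))),'disc')):
    cs=max(cv2.findContours(m,0,1)[0],key=cv2.contourArea); e=cv2.fitEllipse(cs); u,v=e[0]
    g=c['R']@np.array([(u-c['cx'])/c['fx'],(v-c['cy'])/c['fy'],1.]); X=c['eye']+g*((pm-c['eye'])@n)/(g@n); print(k,e,X.round(1),(U.T@(X-O)).round(1))
g=cv2.cvtColor(c['img'],cv2.COLOR_BGR2GRAY); z=P[...,2]
b=(z>105)&(z<150)&(np.linalg.norm(P[...,:2]-[578,-278],axis=-1)<30)&(g<70)
print('ball',b.sum(),np.median(P[b],0),P[b].max(0),(U.T@(np.median(P[b],0)-O)))
w=(abs(z-22)<5)&(np.linalg.norm(P[...,:2]-O[:2],axis=-1)<120); q=(P[w]-O)@U; print(np.percentile(q,[1,99],axis=0).round(1))
```

```text
ring n 1799 offset d 0.9551663970211639 normal unit frame [-0.49552296  0.00420508  0.86858466]
bore ((331.7487487792969, 270.0790710449219), (25.39719009399414, 26.73243522644043), 101.65472412109375) [ 512.8 -331.9  119.9] [-15.1 -36.4 119.9]
disc ((331.83001708984375, 270.17388916015625), (53.97542190551758, 54.194671630859375), 131.7950897216797) [ 512.9 -331.9  120. ] [-15.1 -36.4 120. ]
ball 468 [ 567.75144781 -273.05151063  141.57423038] [ 581.68657638 -263.19381598  146.90241416] [-31.80982385  42.35275225 141.57423038]
[[-61.  -82.1  19. ]
 [ 90.6  79.2  25.1]]
```

>>> {"fn": "arm_command", "kwargs": {"plan": [[1, 0.0438, 0.0298, 0.005, 0], [1, 0.0438, 0.0298, 0.005, 0], [1, 0.0438, 0.0298, 0.005, 0], [1, 0.0438, 0.0298, 0.005, 0], [1, 0.0438, 0.0298, 0.005, 0], [1, 0.0438, 0.0298, 0.005, 0], [1, 0.0438, 0.0298, 0.005, 0], [1, 0.0438, 0.0298, 0.005, 0], [1, 0, 0, 0, 0], [1, 0, 0, 0, 0]]}}

```text
clock: 3.95
eef_pos: [472.1, 127.4, 253.6]
eef_rot: [-3.142, 0.0, 2.179]
wrist_force: [-1.0, -0.6, 1.0]
finger_gap: 93.8
finger_force: 0.0
```

Run:
```python
from h import *
import pickle
c=cam('wrist'); pickle.dump(c,open('w2.pkl','wb')); im=c['img'].copy(); P=c['P']
z=P[...,2]
for lo,hi,xy in [(151,170,(472,128)),(100,120,(479,228)),(60,70,(472,128))]:
    w=(z>lo)&(z<hi)&(np.linalg.norm(P[...,:2]-xy,axis=-1)<35); q=P[w]
    if len(q)>5: print(len(q),np.median(q,0).round(1),cv2.minEnclosingCircle(q[:,:2].astype(np.float32)))
for q in [(472,128,160),(479,228,110)]:
    u,v=proj(c,q); cv2.drawMarker(im,(int(u),int(v)),(0,0,255),0,8,1)
cv2.imwrite('pics/w2.png',im); go([472,128,101],2.18)
```

```text
1397 [469.8 130.6 160.3] ((470.3414001464844, 129.8340301513672), 15.482072830200195)
1207 [477.9 228.9 110.4] ((478.43133544921875, 229.1746063232422), 15.429304122924805)
1786 [460.1 140.6  61.1] ((471.980224609375, 128.00491333007812), 34.98500061035156)
now [472.2 127.1 253.6] yaw 2.178 | shift in tool axes [0.0009 0.0003 0.1526] norm 0.153 | roll -0.002
```

View pics/w2.png

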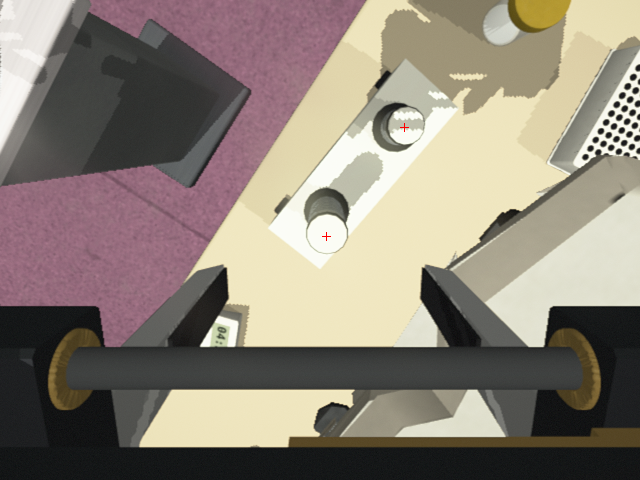

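Wrist view: long filter cap at (327,234), short one at (404,127); the cap is about 3 mm off along tool x. Descend and grip.

>>> {"fn": "arm_command", "kwargs": {"plan": [[1, 0.003, 0, 0.03, 0], [1, 0, 0, 0.04, 0], [1, 0, 0, 0.04, 0], [1, 0, 0, 0.03, 0], [1, 0, 0, 0.0126, 0], [1, 0, 0, 0, 0], [-1, 0, 0, 0, 0], [-1, 0, 0, 0, 0], [-1, 0, 0, 0, 0], [-1, 0, 0, 0, 0], [-1, 0, 0, 0, 0], [-1, 0, 0, 0, 0]], "newtons": 15}}

```text
clock: 5.5
eef_pos: [470.3, 131.0, 100.8]
eef_rot: [-3.142, -0.0, 2.179]
wrist_force: [0.3, 0.9, -0.7]
finger_gap: 37.5
finger_force: 0.0
```

>>> {"fn": "arm_command", "kwargs": {"plan": [[-1, 0, 0, 0, 0], [-1, 0, 0, 0, 0], [-1, 0, 0, 0, 0], [-1, 0, 0, -0.02, 0], [-1, 0, 0, -0.03, 0], [-1, 0, 0, -0.04, 0], [-1, 0, 0, -0.04, 0], [-1, 0, 0, -0.02, 0], [-1, 0, 0, 0, 0]]}}

```text
clock: 6.62
eef_pos: [470.6, 131.0, 251.6]
eef_rot: [3.14, 0.001, 2.179]
wrist_force: [0.5, 0.4, -2.6]
finger_gap: 29.6
finger_force: 15.0
```

>>> {"fn": "arm_command", "kwargs": {"plan": [[-1, -0.0217, -0.0129, 0, 0], [-1, -0.038, -0.0216, 0, 0], [-1, -0.038, -0.0216, 0, 0], [-1, -0.038, -0.0216, 0, 0], [-1, -0.038, -0.0216, 0, 0], [-1, -0.038, -0.0216, 0, 0], [-1, -0.038, -0.0216, 0, 0], [-1, -0.038, -0.0216, 0, 0], [-1, -0.038, -0.0216, 0, 0], [-1, -0.038, -0.0216, 0, 0], [-1, -0.038, -0.0216, 0.0076, 0], [-1, 0, 0, 0.008, 0], [-1, 0, 0, 0, 0], [-1, 0, 0, 0, 0]]}}

```text
clock: 8.38
eef_pos: [512.3, -328.5, 235.3]
eef_rot: [3.142, -0.0, 2.18]
wrist_force: [0.2, -0.4, -1.6]
finger_gap: 29.9
finger_force: 15.0
```

Run:
```python
from h import *
import pickle
c=cam('wrist'); P=c['P']; p,M,s=tool(); print(p,s['wrist_force'])
T=(P-p)@M   # tool frame
w=(T[...,2]<-45)&(T[...,2]>-65)&(np.hypot(T[...,0],T[...,1])<30); q=T[w]; print('cap tool frame',w.sum(),np.median(q,0),cv2.minEnclosingCircle(q[:,:2].astype(np.float32)))
for n in ('side',):
    k=cam(n); im=k['img']; 
    m=np.array([512.9,-331.9,120])
    for d in (0,100): 
        a=m+d*(R.from_euler('z',-.96).as_matrix()@[-.5,0,.866]); print([float(x) for x in proj(k,a)])
    cv2.imwrite('pics/s3.png',cv2.resize(im[110:240,270:400],(585,585),interpolation=cv2.INTER_CUBIC))
```

```text
[ 512.40371814 -328.5835379   235.61915761] [-0.28220844 -0.3843876  -1.51802816]
cap tool frame 5608 [  9.44583623  -1.64790033 -58.56275714] ((9.825775146484375, -1.5050382614135742), 26.709060668945312)
[345.71565402445754, 184.1038062453079]
[353.891165070939, 156.04714175533357]
```

View pics/s3.png

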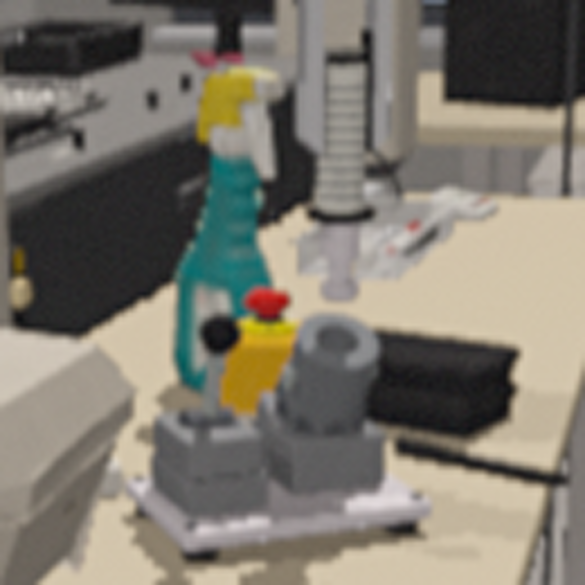

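Side view: the filter hangs vertical with its tip (340,292) just above the port mouth (345,340). Lower it into the mouth with a light grip, so it can pivot.

>>> {"fn": "arm_command", "kwargs": {"plan": [[-1, -0.0008, -0.0015, 0.01, 0], [-1, 0, 0, 0.01, 0], [-1, 0, 0, 0.005, 0], [-1, 0, 0, 0.003, 0], [-1, 0, 0, 0.0025, 0], [-1, 0, 0, 0, 0]], "newtons": 8}}

```text
clock: 9.22
eef_pos: [511.7, -330.9, 204.8]
eef_rot: [3.141, 0.0, 2.179]
wrist_force: [3.7, 1.7, -0.9]
finger_gap: 29.8
finger_force: 8.0
```

>>> {"fn": "arm_command", "kwargs": {"plan": [[-1, 0, 0.001, 0, 0], [-1, 0.0065, 0, 0.0005, 0], [-1, 0.0065, 0, 0.001, 0], [-1, 0.0063, 0, 0.0015, 0], [-1, 0.0063, 0, 0.0018, 0], [-1, 0, 0, 0, 0]]}}

```text
clock: 9.98
eef_pos: [497.5, -308.9, 200.7]
eef_rot: [3.141, 0.001, 2.18]
wrist_force: [3.1, 3.2, 5.6]
finger_gap: 30.1
finger_force: 8.0
```

Run:
```python
from h import *
U=R.from_euler('z',-.96).as_matrix(); p,M,s=tool(); print(p, 'F unit',U.T@s['wrist_force'],'tcp unit rel mouth',U.T@(p-[512.9,-331.9,120]))
k=cam('side'); w=cam('wrist')
a=cv2.resize(k['img'][110:240,290:400],(406,480),interpolation=cv2.INTER_CUBIC); b=cv2.resize(w['img'][140:380,220:420],(394,480))
cv2.imwrite('pics/p4.png',np.hstack([a,b]))
```

```text
[ 497.50780526 -308.88693202  200.69219539] F unit [-0.83081635  4.32172362  5.59851664] tcp unit rel mouth [-27.67984256   0.58929828  80.69219539]
```

View pics/p4.png

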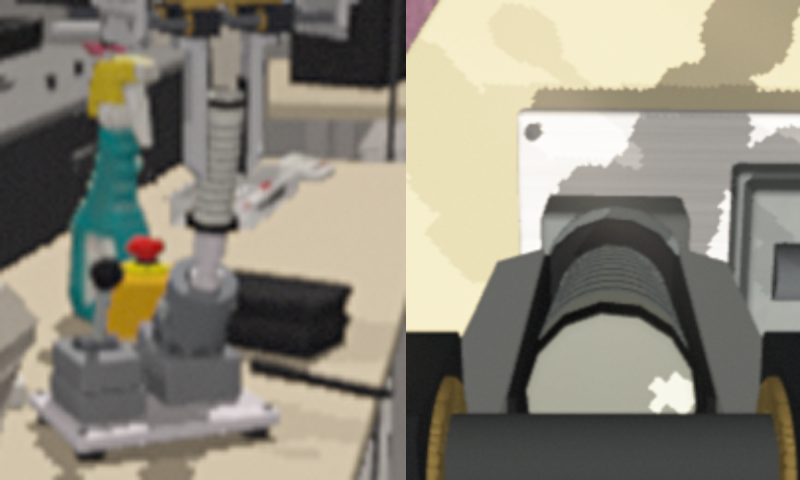

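The left half shows the filter tilting about the grip with its tip in the mouth; the wrist view on the right agrees. Continue the tilt.

>>> {"fn": "arm_command", "kwargs": {"plan": [[-1, 0.0058, 0.001, 0.0028, 0], [-1, 0.0058, 0, 0.0034, 0], [-1, 0.0055, 0, 0.0038, 0], [-1, 0.0054, 0, 0.0039, 0], [-1, 0, 0, 0, 0]]}}

```text
clock: 10.7
eef_pos: [485.1, -290.0, 185.5]
eef_rot: [-3.141, -0.001, 2.179]
wrist_force: [-0.0, -0.1, -2.0]
finger_gap: 29.8
finger_force: 8.0
```

```bash
cat >> h.py <<'E'
U=R.from_euler('z',-.96).as_matrix(); MO=np.array([512.9,-331.9,120])
def rep():
    p,M,s=tool(); g=U.T@(p-MO)+[0,0,19]; n=np.array([-.5,0,.866]); print('F unit',(U.T@s['wrist_force']).round(1),'moment',(U.T@s['moment']).round(2),'grip rel mouth',g.round(1),'along axis',(g@n).round(1),'off axis(back)',(g@[.866,0,.5]).round(1))
E
python3 - <<'E'
from h import *
rep(); k=cam('side'); w=cam('wrist')
a=cv2.resize(k['img'][110:240,290:400],(406,480),interpolation=cv2.INTER_CUBIC); b=cv2.resize(w['img'][140:380,220:420],(394,480))
cv2.imwrite('pics/p5.png',np.hstack([a,b]))
E
```

```text
F unit [ 0.1 -0.1 -2. ] moment [ 0.19 -0.1  -0.01] grip rel mouth [-50.3   1.2  84.5] along axis 98.3 off axis(back) -1.3
```

View pics/p5.png

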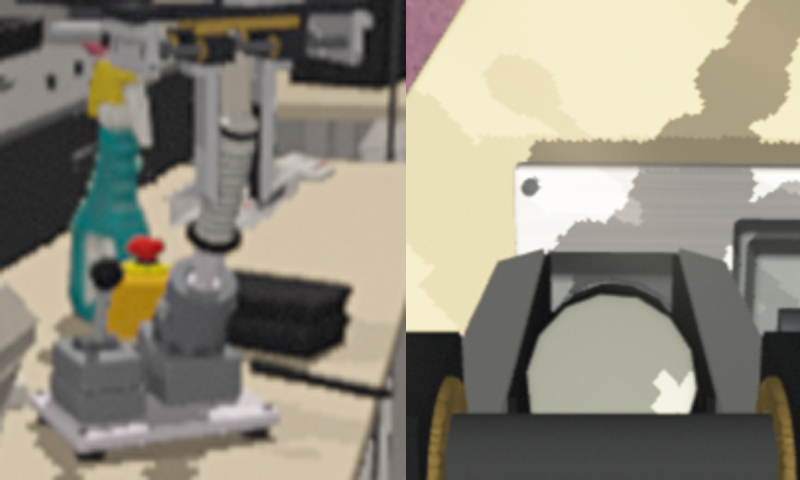

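The filter now leans in line with the port, tip inside and no contact force. Slide it in along the port axis, then firm up the grip.

>>> {"fn": "arm_command", "kwargs": {"plan": [[-1, -0.0015, 0, 0.0026, 0], [-1, -0.0015, 0, 0.0026, 0], [-1, -0.0015, 0, 0.0026, 0], [-1, 0, 0, 0, 0]]}}

```text
clock: 11.3
eef_pos: [488.0, -294.1, 177.9]
eef_rot: [-3.141, -0.001, 2.179]
wrist_force: [-0.3, -0.3, -1.5]
finger_gap: 29.9
finger_force: 8.0
```

```bash
python3 -c "
from h import *
rep()"
```

```text
F unit [ 0.1 -0.4 -1.5] moment [ 0.1  -0.04  0.01] grip rel mouth [-45.2   1.3  76.9] along axis 89.2 off axis(back) -0.7
```

>>> {"fn": "arm_command", "kwargs": {"plan": [[-1, 0, 0, 0, 0], [-1, 0, 0, 0, 0], [-1, -0.002, 0, 0.0035, 0], [-1, -0.002, 0, 0.0035, 0], [-1, -0.002, 0, 0.0034, 0], [-1, -0.002, 0, 0.0035, 0], [-1, 0, 0, 0, 0]], "newtons": 50}}

```text
clock: 12.18
eef_pos: [492.8, -299.3, 166.8]
eef_rot: [3.14, -0.001, 2.18]
wrist_force: [-12.1, 16.3, 24.6]
finger_gap: 29.4
finger_force: 50.0
```

```bash
python3 -c "
from h import *
rep()"
```

```text
F unit [-20.3  -0.6  24.6] moment [ 0.03  3.45 -0.02] grip rel mouth [-38.2   2.2  65.8] along axis 76.1 off axis(back) -0.2
```

```bash
cat >> h.py <<'E'
def cap(w):
    n=np.array([-.5,0,.866]); Q=(w['P']-MO)@U; d=Q@n; r=np.linalg.norm(Q-d[...,None]*n,axis=-1)
    m=(r<11)&(d>80)&(d<165); q=Q[m]; d0=np.percentile(d[m],50); q=q[abs(q@n-d0)<8]
    c=q.mean(0); v=np.linalg.svd(q-c,full_matrices=False)[2][2]; v*=np.sign(v[2]); print('cap n',len(q),'along',d0.round(1),'normal',v.round(3),'depth',(150-d0).round(1),'tilt deg',np.degrees(np.arctan2(-v[0],v[2])).round(1))
E
python3 - <<'E'
from h import *
rep(); k=cam('side'); w=cam('wrist'); cap(w)
a=cv2.resize(k['img'][110:240,290:400],(406,480),interpolation=cv2.INTER_CUBIC); b=cv2.resize(w['img'][140:380,220:420],(394,480))
cv2.imwrite('pics/p6.png',np.hstack([a,b]))
E
```

```text
F unit [-20.3  -0.6  24.6] moment [ 0.03  3.45 -0.02] grip rel mouth [-38.2   2.2  65.8] along axis 76.1 off axis(back) -0.2
cap n 1440 along 116.1 normal [-0.493  0.002  0.87 ] depth 33.9 tilt deg 29.5
```

View pics/p6.png

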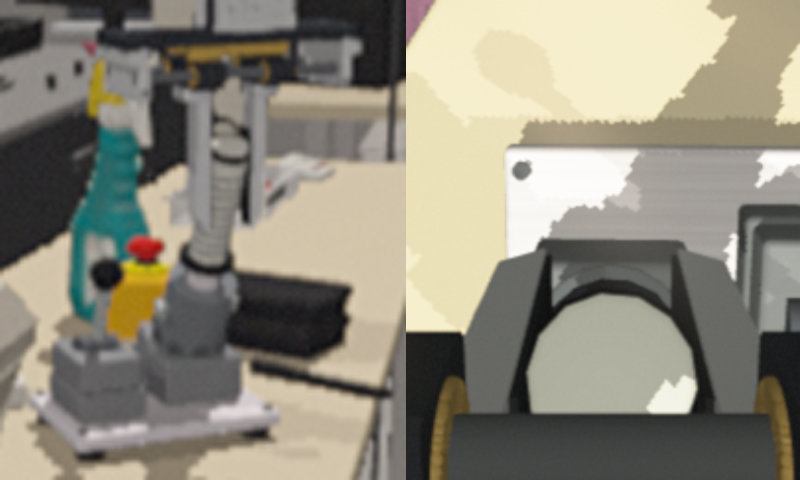

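Aligned (29.5°), 34 mm deep, no slip in the grip. Keep pushing.

>>> {"fn": "arm_command", "kwargs": {"plan": [[-1, -0.0013, 0, 0.0035, 0], [-1, -0.002, 0, 0.0035, 0], [-1, -0.002, 0, 0.0034, 0], [-1, 0, 0, 0, 0]]}}

```text
clock: 12.78
eef_pos: [496.9, -305.1, 157.7]
eef_rot: [3.139, 0.005, 2.18]
wrist_force: [-8.6, 10.8, 27.4]
finger_gap: 29.1
finger_force: 50.0
```

```bash
python3 -c "
from h import *
rep(); cap(cam('wrist'))"
```

```text
F unit [-13.8  -0.9  27.4] moment [-0.16  1.38 -0.03] grip rel mouth [-31.1   2.2  56.7] along axis 64.7 off axis(back) 1.4
cap n 2145 along 111.7 normal [-0.46  -0.001  0.888] depth 38.3 tilt deg 27.4
```

The filter slipped in the grip with the port at about 38 mm depth. I'll let go and push squarely on the cap with closed fingers instead.

>>> {"fn": "arm_command", "kwargs": {"plan": [[1, 0, 0, 0, 0], [1, 0, 0, 0, 0], [1, 0, 0, 0, 0], [1, 0, 0, 0, 0], [1, 0, 0, -0.03, 0], [1, 0, 0, -0.04, 0], [1, 0, 0, -0.03, 0], [1, 0, 0, 0, 0]]}}

```text
clock: 13.82
eef_pos: [496.2, -305.4, 256.0]
eef_rot: [3.14, 0.004, 2.179]
wrist_force: [-0.1, -0.0, -0.5]
finger_gap: 93.9
finger_force: 0.0
```

```bash
cat >> h.py <<'E'
def cap2(w):
    n=np.array([-.5,0,.866]); Q=(w['P']-MO)@U; d=Q@n; hsv=cv2.cvtColor(w['img'],cv2.COLOR_BGR2HSV)
    b=np.array([.866,0,.5]); m=(d>92)&(d<130)&(abs(Q@b)<25)&(abs(Q[...,1])<25)&(hsv[...,2]>110)
    q=Q[m]; d0=np.median(q@n); q=q[abs(q@n-d0)<3]; c=cv2.minEnclosingCircle(np.stack([q@b,q[:,1]],1).astype(np.float32)); v=np.linalg.svd(q-q.mean(0),full_matrices=False)[2][2]
    print('cap2',len(q),'depth',(150-d0).round(1),'circle(back,y),r',np.round(c[0],1),round(c[1],1),'normal',(v*np.sign(v[2])).round(3)); X=MO+U@(n*d0+b*c[0][0]+np.array([0,c[0][1],0])); print('cap centre world',X.round(1)); return X
E
python3 - <<'E'
from h import *
rep(); w=cam('wrist'); X=cap2(w); cv2.imwrite('pics/w7.png',w['img'])
go(X+[0,0,12]+U@[-8,0,0],2.18)
E
```

```text
F unit [-0.  -0.1 -0.5] moment [ 0.06 -0.08 -0.06] grip rel mouth [-31.3   1.6 155. ] along axis 149.9 off axis(back) 50.4
cap2 1621 depth 29.1 circle(back,y),r [-15.    0.5] 15.3 normal [-0.591 -0.     0.806]
cap centre world [ 471.2 -271.4  217.2]
now [ 495.8 -305.1  254.1] yaw 2.179 | shift in tool axes [ 0.0497 -0.001   0.0249] norm 0.056 | roll -0.001
```

View pics/w7.png

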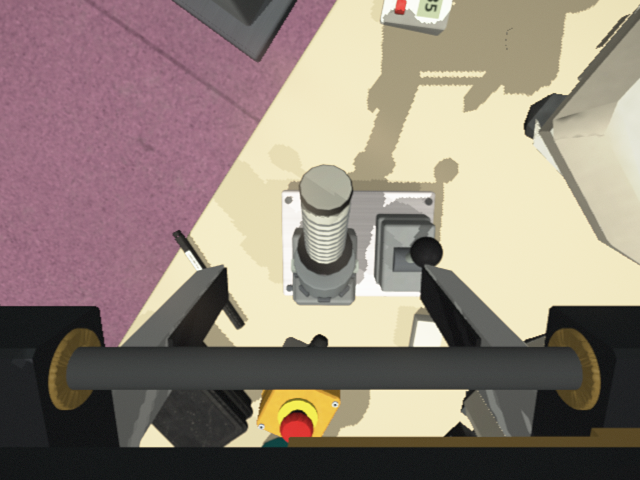

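Wrist view: the filter stays in the port, sagged slightly to the front, cap centre at (326,187), depth about 28 mm. Close the fingers above the cap.

>>> {"fn": "arm_command", "kwargs": {"plan": [[-1, 0.015, 0, 0, 0], [-1, 0.02, 0, 0, 0], [-1, 0.012, 0, 0, 0], [-1, 0, 0, 0, 0], [-1, 0, 0, 0, 0], [-1, 0, 0, 0, 0], [-1, 0, 0, 0, 0], [-1, 0, 0, 0, 0], [-1, 0, 0, 0, 0], [-1, 0, 0, 0, 0], [-1, 0, 0, 0, 0], [-1, 0, 0, 0.01, 0], [-1, 0, 0, 0.01, 0], [-1, 0, 0, 0, 0]], "newtons": 60}}

```text
clock: 15.62
eef_pos: [468.5, -266.2, 232.7]
eef_rot: [-3.141, -0.002, 2.179]
wrist_force: [0.8, 1.1, 0.6]
finger_gap: 0.6
finger_force: 0.0
```

```bash
cat >> h.py <<'E'
def edge():
    p,M,s=tool(); e=U.T@(p-MO)+[8,0,0]; print('F unit',(U.T@s['wrist_force']).round(1),'edge rel mouth',e.round(1),'along',(e@[-.5,0,.866]).round(1),'b',(e@[.866,0,.5]).round(1),s['finger_gap'],s['clock'])
E
python3 - <<'E'
from h import *
edge(); k=cam('side'); w=cam('wrist')
a=cv2.resize(k['img'][110:240,290:400],(406,480),interpolation=cv2.INTER_CUBIC); b=cv2.resize(w['img'][140:380,220:420],(394,480))
cv2.imwrite('pics/p8.png',np.hstack([a,b]))
E
```

```text
F unit [-0.4  1.3  0.6] edge rel mouth [-71.3   1.3 112.7] along 133.3 b -5.4 0.6251612989830712 15.625
```

View pics/p8.png

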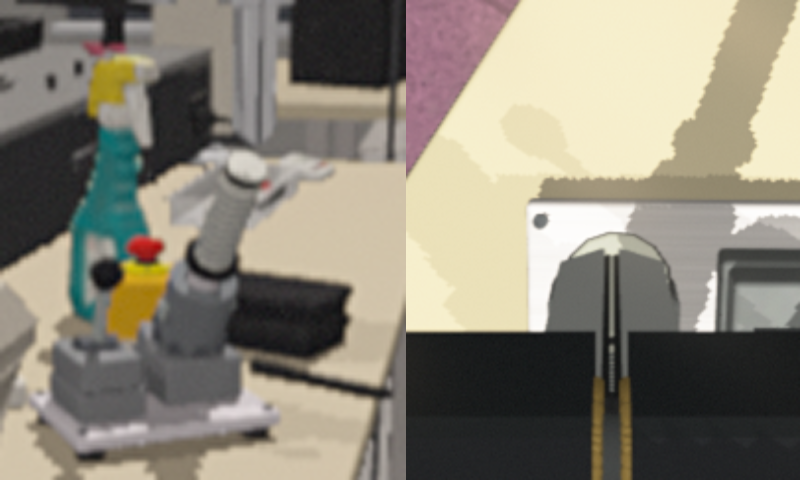

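Left: the filter leans in the port with the fingers above and behind it. Right: the closed fingertips are centred over the cap. Push along the axis.

>>> {"fn": "arm_command", "kwargs": {"plan": [[-1, -0.003, 0, 0.0052, 0], [-1, -0.002, 0, 0.0035, 0], [-1, -0.002, 0, 0.0035, 0], [-1, -0.002, 0, 0.0035, 0], [-1, -0.002, 0, 0.0035, 0], [-1, 0, 0, 0, 0]]}}

```text
clock: 16.48
eef_pos: [475.8, -275.5, 216.8]
eef_rot: [3.14, 0.003, 2.18]
wrist_force: [-3.5, 5.1, 18.4]
finger_gap: 0.2
finger_force: 9.0
```

```bash
python3 -c "
from h import *
edge()"
```

```text
F unit [-6.2  0.  18.4] edge rel mouth [-59.5   1.9  96.8] along 113.6 b -3.1 0.18701956599694172 16.475
```

>>> {"fn": "arm_command", "kwargs": {"plan": [[-1, -0.0017, 0, 0.0035, 0], [-1, -0.0017, 0, 0.0035, 0], [-1, -0.0017, 0, 0.0035, 0], [-1, 0, 0, 0, 0]]}}

```text
clock: 16.98
eef_pos: [479.8, -280.4, 209.7]
eef_rot: [3.138, 0.008, 2.18]
wrist_force: [-5.8, 7.2, 39.7]
finger_gap: 0.6
finger_force: 19.1
```

```bash
python3 -c "
from h import *
edge()"
```

```text
F unit [-9.2 -0.7 39.7] edge rel mouth [-53.2   2.4  89.7] along 104.3 b -1.2 0.573395737579115 16.975
```

>>> {"fn": "arm_command", "kwargs": {"plan": [[-1, -0.0015, 0, 0.0005, 0], [-1, -0.0015, 0, 0.001, 0], [-1, 0, 0, 0, 0]]}}

```text
clock: 17.35
eef_pos: [481.4, -282.9, 207.9]
eef_rot: [3.138, 0.008, 2.179]
wrist_force: [-6.0, 6.1, 37.7]
finger_gap: 0.4
finger_force: 18.3
```

```bash
python3 -c "
from h import *
edge()"
```

```text
F unit [-8.5 -1.4 37.7] edge rel mouth [-50.2   2.3  87.9] along 101.2 b 0.4 0.4213501004351599 17.35
```

>>> {"fn": "arm_command", "kwargs": {"plan": [[-1, -0.001, 0, 0.001, 0], [-1, -0.001, 0, 0.001, 0], [-1, 0, 0, 0, 0]]}}

```text
clock: 17.73
eef_pos: [482.7, -283.9, 207.9]
eef_rot: [3.137, 0.008, 2.18]
wrist_force: [-13.8, 15.9, 56.2]
finger_gap: 0.3
finger_force: 29.0
```

```bash
python3 -c "
from h import *
edge(); k=cam('side'); cv2.imwrite('pics/s9.png',cv2.resize(k['img'][130:230,300:400],(600,600),interpolation=cv2.INTER_CUBIC))"
```

```text
F unit [-20.9  -2.2  56.2] edge rel mouth [-48.6   2.8  87.9] along 100.4 b 1.8 0.341398744860504 17.725
```

View pics/s9.png

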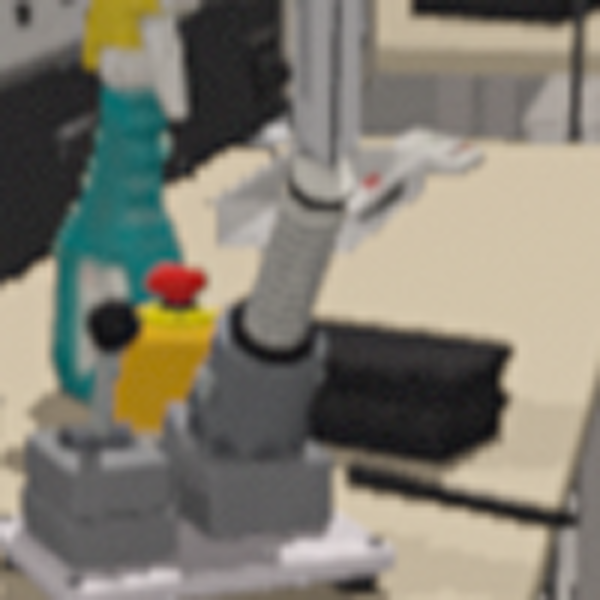

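The black flange (275,340) sits on the port mouth and the force rose sharply, so it is home. Back off and check that it holds.

>>> {"fn": "arm_command", "kwargs": {"plan": [[-1, 0.002, 0, -0.008, 0], [-1, 0.003, 0, -0.02, 0], [-1, 0, 0, -0.03, 0], [-1, 0, 0, -0.01, 0.1745], [-1, 0, 0, 0, 0.1745], [-1, 0, 0, 0, 0.1745], [-1, 0, 0, 0, 0.1745], [-1, 0, 0, 0, 0.1745], [-1, 0, 0, 0, 0.1745], [-1, 0, 0, 0, 0.1745], [-1, 0, 0, 0, 0.1745], [-1, 0, 0, 0, 0.1745], [-1, 0, 0, 0, 0]]}}

```text
clock: 19.4
eef_pos: [478.1, -279.7, 268.5]
eef_rot: [-3.141, 0.0, 0.61]
wrist_force: [0.6, -0.1, 0.5]
finger_gap: 0.3
finger_force: 0.0
```

Run:
```python
from h import *
p,M,s=tool(); print(p,s['eef_rot'],s['joints'].round(2), 'unit',U.T@(p-MO)+[-15,-36,120])
w=cam('wrist'); t=cam('top'); s=cam('side')
for c in (w,t): 
    try: cap2(c)
    except Exception as e: print(e)
O=MO-U@[-15,-36,120]
g=cv2.cvtColor(t['img'],cv2.COLOR_BGR2GRAY); Q=(t['P']-O)@U; b=(abs(Q[...,1]-46)<25)&(abs(Q[...,0])<60)&(Q[...,2]>125)&(Q[...,2]<150); print('ball',b.sum(),np.median(Q[b],0) if b.any() else '')
cv2.imwrite('pics/s10.png',np.hstack([cv2.resize(s['img'][130:230,300:400],(400,400)),cv2.resize(w['img'],(533,400))[:,:400]]))
```

```text
[ 478.07027993 -279.68286426  268.5427801 ] [-3.14140349e+00  1.05537891e-04  6.09831707e-01] [-0.6   0.27  1.41 -0.    1.46  0.37] unit [-77.75137789 -34.58464205 268.5427801 ]
cap2 1347 depth 46.6 circle(back,y),r [-8.4  1. ] 15.4 normal [-0.546  0.008  0.838]
cap centre world [ 479.9 -283.   205.4]
cap2 25 depth 48.9 circle(back,y),r [-8.  10.8] 12.6 normal [-0.491 -0.401  0.774]
cap centre world [ 488.8 -278.6  203.5]
ball 90 [-28.57168141  48.92115718 140.93357098]
```

The filter holds at about 47.5 mm depth by itself (an unlatched one would have sprung back to about 30 mm). Now the lever: go in front of the ball.

>>> {"fn": "arm_command", "kwargs": {"plan": [[-1, 0.03, 0.003, 0, 0], [-1, 0.03, 0.003, 0, 0], [-1, 0.021, 0, 0, 0], [-1, 0, 0, 0.03, 0], [-1, 0, 0, 0.04, 0], [-1, 0, 0, 0.04, 0], [-1, 0, 0, 0.0365, 0], [-1, 0, 0, 0, 0], [-1, 0, 0.01, 0, 0], [-1, 0, 0.01, 0, 0], [-1, 0, 0.01, 0, 0], [-1, 0, 0.01, 0, 0], [-1, 0, 0.01, 0, 0], [-1, 0, 0.01, 0, 0], [-1, 0, 0.01, 0, 0], [-1, 0, 0, 0, 0]]}}

```text
clock: 21.55
eef_pos: [588.2, -296.2, 121.9]
eef_rot: [3.142, 0.0, 0.608]
wrist_force: [-0.0, -0.8, -0.3]
finger_gap: 0.2
finger_force: 0.0
```

Run:
```python
from h import *
p,M,s=tool(); print('unit',U.T@(p-MO)+[-15,-36,120],'F',U.T@s['wrist_force'])
s=cam('side'); w=cam('wrist')
cv2.imwrite('pics/s11.png',np.hstack([cv2.resize(s['img'][130:230,300:400],(400,400)),cv2.resize(w['img'][100:420,160:480],(400,400))]))
```

```text
unit [ -1.07199621  46.12381913 121.9200079 ] F [ 0.65833124 -0.49249219 -0.26248973]
```

View pics/s11.png

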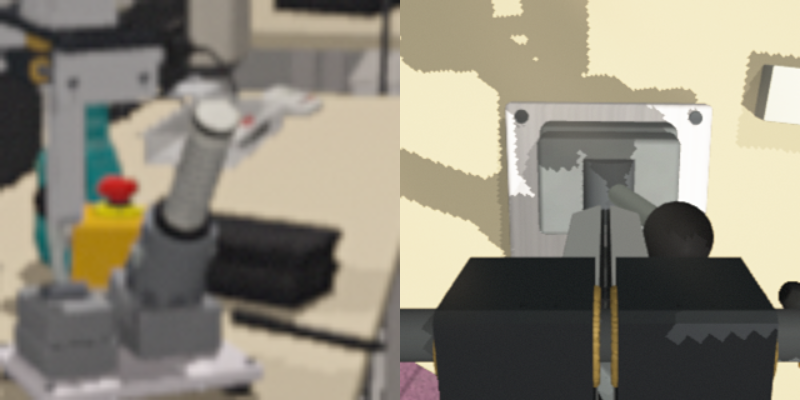

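The filter stays fully in the port; the lever ball (678,230 in the right half) is being pushed to the back. Continue to its stop.

>>> {"fn": "arm_command", "kwargs": {"plan": [[-1, 0, 0.004, 0, 0], [-1, 0, 0.003, 0, 0], [-1, 0, 0.003, 0, 0], [-1, 0, 0, 0, 0]]}}

```text
clock: 22.15
eef_pos: [593.8, -304.1, 122.2]
eef_rot: [3.141, -0.0, 0.609]
wrist_force: [-0.1, 0.6, 0.0]
finger_gap: 0.4
finger_force: 0.0
```

>>> {"fn": "arm_command", "kwargs": {"plan": [[-1, 0, 0.002, 0, 0], [-1, 0, 0.002, 0, 0], [-1, 0, 0, 0, 0]]}}

```text
clock: 22.52
eef_pos: [594.6, -305.0, 122.0]
eef_rot: [-3.135, 0.001, 0.61]
wrist_force: [-14.0, 15.1, 7.1]
finger_gap: 0.4
finger_force: 10.8
```

Stop reached (about 20 N). Retreat and verify.

>>> {"fn": "arm_command", "kwargs": {"plan": [[-1, 0, -0.01, 0, 0], [-1, 0, -0.02, 0, 0], [-1, 0, -0.02, 0, 0], [-1, 0, 0, -0.03, 0], [-1, 0, 0, -0.05, 0], [-1, 0, 0, -0.05, 0], [-1, 0, -0.04, -0.03, 0], [-1, 0, -0.05, 0, 0], [-1, 0, -0.05, 0, 0], [-1, 0, 0, 0, 0]]}}

```text
clock: 23.78
eef_pos: [486.3, -149.5, 283.3]
eef_rot: [3.14, -0.001, 0.611]
wrist_force: [0.7, 0.6, 0.2]
finger_gap: 0.5
finger_force: 0.0
```

Run:
```python
from h import *
p,M,s=tool(); print(p,s['wrist_force'])
O=MO-U@[-15,-36,120]
for n in('wrist','top'):
    t=cam(n); Q=(t['P']-O)@U; g=cv2.cvtColor(t['img'],cv2.COLOR_BGR2GRAY)
    b=(abs(Q[...,1]-46)<25)&(abs(Q[...,0])<70)&(Q[...,2]>120)&(Q[...,2]<150)&(g<90); print(n,'ball',b.sum(),np.median(Q[b],0) if b.any() else ''); 
    try: cap2(t)
    except Exception as e: print(e)
    P=t['P']
    if n=='top': print('short,timer,jar',[np.nanmedian(P[v-2:v+3,u-2:u+3].reshape(-1,3),0).round(1) for u,v in((235,241),(356,256),(177,226))])
```

```text
[ 486.3079857  -149.4705063   283.30771645] [0.68564465 0.58756342 0.19992875]
wrist ball 751 [ 27.48518597  47.71250235 138.33956461]
cap2 500 depth 46.8 circle(back,y),r [-8.   7.8] 13.3 normal [-0.544  0.015  0.839]
cap centre world [ 485.7 -279.5  205.4]
top ball 82 [ 29.91582472  47.1006622  137.17852624]
index 2 is out of bounds for axis 0 with size 0
short,timer,jar [array([478.8, 225.4, 108.6]), array([452.6, -79. ,  16. ]), array([513.3, 375.7,  79.8])]
  return _methods._mean(a, axis=axis, dtype=dtype,
  ret = ret.dtype.type(ret / rcount)
h.py:33: RuntimeWarning: Mean of empty slice.
  q=Q[m]; d0=np.median(q@n); q=q[abs(q@n-d0)<3]; c=cv2.minEnclosingCircle(np.stack([q@b,q[:,1]],1).astype(np.float32)); v=np.linalg.svd(q-q.mean(0),full_matrices=False)[2][2]
  ret = um.true_divide(
```

```bash
python3 -c "
from h import *
print(ticket.sign_off())"
```

```text
the job is handed in; nothing more can be done
None
```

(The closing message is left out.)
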